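Clamp a jar in the one-handed preparation board and crack its lid

ROBOT

A 6-joint arm with a two-finger parallel gripper is mounted at the origin on a cart in front of the work surface, level with it; the furniture and walls round the work are solid. World frame = base frame: x ahead of the robot, y to its left, z up, the work surface at z = 0. Lengths are in m, angles in rad, forces in N, time in s.
With the tool pointing down it reaches from about 0.35 to 0.775 m from the base axis. Payload 7.3 kg.
Tool frame: the origin (TCP) lies between the finger pads; the fingertips stand 25 mm ahead of it and the grasp point (between the pads) lies 6 mm ahead of it; z points along the fingers, y is the line along which they close (so a half turn about z gives the same grasp; the last joint's range is limited). The gripper opens to 92 mm and grips with 3 to 60 N. Pads are 19 mm wide; open, the fingers measure 130 mm over their backs; the gripper's body (75 mm by 190 mm) begins 47 mm behind the grasp point.
Start: joints at [1.147, 0.342, 1.524, -0, 1.275, -0.146], TCP at [0.144, 0.505, 0.252] pointing down, gripper open.
Joint ranges: [-2.53, 2.53], [-0.77, 2.02], [0.04, 2.7], [-1, 4.14], [0.28, 2.66], [-3.11, 3.11]. Speed limits (rad/s): [2.57, 2.57, 3.14, 3.14, 3.14, 3.14].

INTERFACE

Orientations are given as a 3x3 rotation matrix whose columns are the frame's x, y, z axes.
In Python, from station import robot, capture gives the robot as it stands.
- The arm moves only by the tool arm_command, never from a script. Its argument "moves" is a list of rows, each an object with "delta_pos": the shift along the tool's x, y, z in m, a list of three; "rot": the turn, a rotation vector about the tool's x, y, z in degrees, a list of three. In form: [{"delta_pos": [tx, ty, tz], "rot": [ax, ay, az]}, ...]. A call has 1 to 5 rows; each row is the pose to reach, as a shift and turn from the pose commanded when the call began, along the tool's axes at that moment; what a row does not reach only later rows make up. A row lasts 1/10 s, in which the tool goes at most 50 mm and 8.59 degrees, less where a joint would pass 70% of its speed; a pose out of reach is approached as far as the arm can. A call with a gripper value outside its range is refused whole. "claw" is the finger opening in m, from 0 to 0.0918, set as the call begins (left out, the last holds). The fingers move at their own pace and stop on an object; "grip_force" is the grip in N (left out, the last holds). Time passes only in rows, so rows that repeat a pose let the fingers close. It gives the time, the measured TCP pose, the force, the opening and the grip force at its end, in the units of the state.
- robot.state(): the state, without advancing time (a new reading comes with each control period).
- capture(name): name is "scene" or "top" or "wrist"; returns a dict with "frame" (420x560x3 uint8, blue, green, red), "K" (3x3 intrinsics, pixels), "dist_coeffs" ([k1, k2, p1, p2, k3] as OpenCV has them; the pictures are not rectified), "R" (3x3) and "t" (3): a world point X has camera coordinates R X + t. Camera axes: x right, y down, z forward; pixel columns grow to the right and rows downward; lengths in m; the calibration is good to about 2 mm. A picture is of the moment at which its call begins. There is no depth.
- robot.close_job(): hands the job in; it is judged then, once.
The state is a dict: "t": time; "joints": joint angles; "joint_vel": joint speeds; "joint_efforts": joint torques, N m; "ee_pos": TCP position; "eef_rot": TCP orientation; "wrist_force": force on the tool from outside, world axes, zero at the start; "moment": the same for the moment, N m; "finger_gap": finger opening in m; "gripper_force": force on a finger pad.
Only numpy, scipy, OpenCV 4.12 (cv2) and the standard library are available. Lean on these libraries where they do the work, as an engineer would, in place of code of your own. Each camera call takes 0.05 s, during which the arm holds its last target. There are 200 camera calls.

TASK

The honey jar's lid is too tight to turn unless the jar is held fast. Stand the jar upright on the preparation board between its two jaws, wind the board's crank until the sprung jaw holds the jar firmly in the V of the other jaw, with the jaw springs about half squeezed and never squeezed solid, then loosen the lid anticlockwise by about an eighth of a turn or a little more. Leave the jar clamped there with its lid on, and leave everything else where it stands.

Things in the scene. Friction and masses are not known exactly. Their poses are not given: they have to be found in the camera images.
- vise: Wooden board 180 (x) x 260 (y) mm, fixed, with a grey screw vise along its y. Origin: centre of its underside, on the worktop; z up; board top z = 24 mm. At +y a fixed jaw (top z = 108) with a 130 degree V opening to -y, apex y = 95. At -y a nut block (y -85 to -125, top z 112), outside it the crank. Screw at x = 0, z = 90. A sprung jaw between slides along y on two rods (x = +-66, top z 54).
- v_seat (a point): On the board's top (z = 24 mm of the vise), the point where the centre of the 68 mm jar's underside lies when the jar is pressed fully into the V (x = 0, y = 57.5 mm in the vise frame).
- jaw_face (a point): Centre of the sprung jaw's rubber face (88 mm wide, 54 mm high), which looks to the vise's +y. Its plate stands 14 mm in front of its carriage on two pins with coil springs. Carriage, screw and crank advance together.
- jaw_plate (a joint): How far the jaw springs are squeezed, m: 0 = free, 0.006 = half, 0.012 = solid.
- carriage (a joint): Advance of the carriage along the vise's +y, m: 0 = fully open (jaw face at y = -21 mm), largest 0.056. The face first touches a jar seated in the V at about 0.0445.
- crank (a joint): Crank angle, rad: 0 = knob at the top; grows clockwise as seen from the crank's end, looking along the vise's +y (from the top the knob goes towards the vise's +x). It advances the carriage 16 mm a turn and stays where it is left. Knob 45 mm off the screw axis (x = 0, z = 90 mm). It takes about 3 N at the knob.
- knob_grip (a point): Point to hold on the crank's wooden knob, on its axis: a free-spinning cylinder 25 mm thick, 80 mm long, parallel to the screw; the point is 48 mm outside the crank arm, 34 mm from the free end. With carriage and crank at 0 it lies at (0, -243, 135) mm in the vise frame; it advances along y with the carriage.
- honey_jar: Loose amber glass jar with a white paper label and a steel twist-off lid: body 68 mm in diameter, 124 mm high with the lid, about 0.4 kg. Origin: centre of its underside, z up. The lid, 62 mm in diameter, covers the top 20 mm (104 to 124 mm above the origin); the jar can be carried by it.
- lid_top (a point): Centre of the top of the honey jar's lid.
- lid (a joint): Angle of the lid on its jar, rad: 0 = tight, grows anticlockwise seen from above, largest 1.6 (it stays on the jar). It needs about 0.35 N m, so that a jar that is not clamped turns along with it.
- peanut_jar: Bystander: jar with a red lid, 66 mm in diameter, 104 mm high; origin at the centre of its underside.
- mug_near: Bystander: spotted white mug, 82 x 114 x 91 mm; origin under its middle.
- spread_tub: Bystander: flat tub with a green lid, 96 x 137 x 53 mm; origin under its middle.
- spoon_a: Bystander: spoon 188 mm long lying flat near the front edge; origin under its middle.
- beaker: Bystander: pink plastic beaker, 77 mm across, 105 mm high; origin at the centre of its underside.
Mind the look-alikes: they are no part of the job. What is shaped like the honey_jar but black or blue is not meant.

How it is judged:
By the outcome, as a careful person would: the job done as asked, in the order asked, and still so for the second after the job is handed in, with the robot touching nothing.
It also fails if it takes over 72 s, if anything falls off the work surface, if the arm or the gripper's body presses on something with over 40 N, if the wrist force passes 120 N, or if a joint passes its speed limit or range.

## Working session

There is one attempt and no reset: what is moved stays moved. The work goes in short steps, Python scripts to look and compute and a tool call to move; the robot and the scene stay as the last step left them, time stands still between calls to the robot, and variables do not carry over. Pictures are saved under pics/ and viewed, at most 10 in all, crops included, and the job is handed in when it is done.

Besides the shell and the picture viewer there is one more tool, called after "Call:" by a JSON object that holds its "name" and its "arguments". arm_command: Moves the arm, as the interface text tells. Its arguments: {"type":"object","properties":{"moves":{"type":"array","items":{"type":"object","properties":{"delta_pos":{"type":"array","items":{"type":"number"}},"rot":{"type":"array","items":{"type":"number"}}}}},"claw":{"type":"number"},"grip_force":{"type":"number"}},"required":["moves"]}

```bash
mkdir -p pics; ls; cat > h.py <<'E'
import cv2, numpy as np, json
from station import robot, capture
def save(n,f):
    c=capture(n); cv2.imwrite(f'pics/{f}.png',c['frame']); 
    json.dump({k:np.array(c[k]).tolist() for k in('K','dist_coeffs','R','t')},open(f'pics/{f}.json','w')); return c
def load(f):
    c={k:np.array(v) for k,v in json.load(open(f'pics/{f}.json')).items()}; c['frame']=cv2.imread(f'pics/{f}.png'); return c
def ray(c,uv):
    K,d,R,t=[np.array(c[k],float) for k in('K','dist_coeffs','R','t')]
    p=cv2.undistortPoints(np.array([[uv]],float),K,d)[0,0]
    return -R.T@t, R.T@np.array([p[0],p[1],1])
def plane(c,uv,z):
    o,d=ray(c,uv); return o+d*(z-o[2])/d[2]
def tri(*cu):
    A=np.zeros((3,3));b=np.zeros(3);L=[]
    for c,uv in cu:
        o,d=ray(c,uv); d/=np.linalg.norm(d); P=np.eye(3)-np.outer(d,d);A+=P;b+=P@o;L.append((P,o))
    X=np.linalg.solve(A,b); return X,[float(np.linalg.norm(P@(X-o))) for P,o in L]
def proj(c,X):
    K,d,R,t=[np.array(c[k],float) for k in('K','dist_coeffs','R','t')]
    return cv2.projectPoints(np.array(X,float).reshape(-1,3),cv2.Rodrigues(R)[0],t,K,d)[0][:,0]
E
python3 - <<'E'
from h import *
a=save('scene','s0')['frame'];b=save('top','t0')['frame'];w=save('wrist','w0')['frame']
cv2.imwrite('pics/st0.png',cv2.resize(np.hstack([a,b]),(800,300)))
for n in('s0','t0'):
    c=load(n); print(n,(-c['R'].T@c['t']).round(3),c['R'][2].round(2))
s=robot.state();print(s)
E
```

```text
pics
s0 [-0.214 -0.476  1.098] [ 0.57  0.34 -0.75]
t0 [ 0.46  -0.042  1.508] [ 0.06  0.02 -1.  ]
{'t': 0.15, 'joints': array([ 1.14697676e+00,  3.42588121e-01,  1.52481669e+00,  3.55038030e-05,
        1.27537825e+00, -1.45978453e-01]), 'joint_vel': array([-0.00115491, -0.00324397, -0.0030312 ,  0.00011982, -0.00262435,
       -0.00134111]), 'joint_efforts': array([ 1.74373272e-03, -4.31456816e+01, -2.44358772e+01,  7.19186361e-02,
        5.36225829e-02, -5.70094824e-05]), 'ee_pos': array([0.14384007, 0.50462307, 0.25118471]), 'eef_rot': array([[-9.61646925e-01,  2.74289848e-01, -5.20512771e-04],
       [ 2.74290264e-01,  9.61646351e-01, -1.07112411e-03],
       [ 2.06750736e-04, -1.17281479e-03, -9.99999291e-01]]), 'wrist_force': array([-0.93835589,  0.43496039, -1.08984487]), 'moment': array([ 0.0522697 ,  0.01386622, -0.02721092]), 'gripper_force': 0.0, 'finger_gap': 0.09181265827205286}
```

View pics/s0.png

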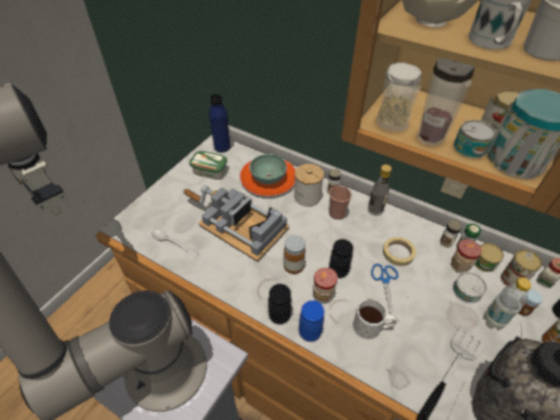

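View pics/t0.png

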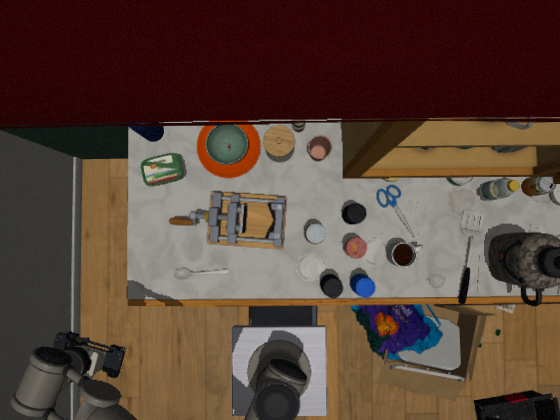

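The honey jar candidates in the scene view are:
- (294,253): amber with a white label and steel lid
- (342,258) and (280,303): black
- (312,320): blue
- (325,283): red lid, the peanut jar

Only the one at (294,253), top view (315,232), fits the description. I'll confirm it in an enlarged crop together with the vise.

```bash
python3 - <<'E'
from h import *
a=load('s0')['frame'][175:285,180:320];b=load('t0')['frame'][180:260,160:335]
A=cv2.resize(a,(560,440),interpolation=3);B=cv2.resize(b,(700,320),interpolation=3)
cv2.imwrite('pics/ca.png',A)
b=load('t0')['frame'][180:260,160:335]
cv2.imwrite('pics/cb.png',cv2.resize(b,(787,360),interpolation=3))
c=load('t0');print(c['K'])
for uv in [(208,246),(285,248),(286,194),(211,192)]: print(plane(c,uv,.024).round(3))
print(plane(c,(315,232),.124))
E
```

```text
[[441.14640929   0.         281.07712456]
 [  0.         441.14640929 209.15912671]
 [  0.           0.           1.        ]]
[0.426 0.234 0.024]
[ 0.417 -0.026  0.024]
[ 0.599 -0.031  0.024]
[0.608 0.223 0.024]
[ 0.4688499  -0.12125393  0.124     ]
```

View pics/ca.png

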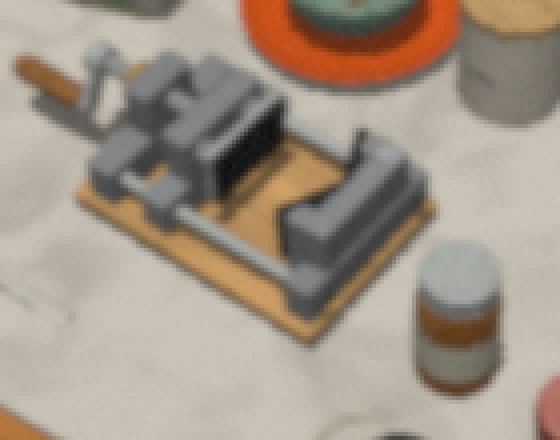

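View pics/cb.png

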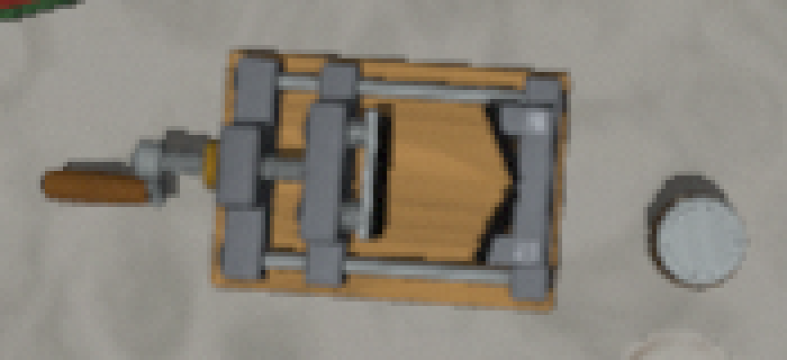

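The crop confirms the honey jar: amber, white label and steel lid, at ca (457,315) and cb (703,240). The vise crank points to world +y, with the V jaw on the robot's right (cb (515,180)). Next I'll work out the poses.

```bash
cat > m.py <<'E'
from h import *
S=load('s0');T=load('t0')
sc=lambda u,v:(180+(u+.5)/4-.5,175+(v+.5)/4-.5)
tc=lambda u,v:(160+(u+.5)/4.497-.5,180+(v+.5)/4.5-.5)
# board corners
V=np.array([[.09,-.13],[-.09,-.13],[-.09,.13],[.09,.13]])*1. # BL TL TR BR in vise xy
P=np.array([plane(T,tc(*p),.024)[:2] for p in [(213,287),(230,50),(569,72),(556,308)]])
print('top corners',P.round(4).tolist())
for n,s,t in [('BL',(78,196),(213,287)),('BR',(312,342),(556,308)),('TR',(436,210),(569,72))]:
    print(n,*[x if isinstance(x,list) else x.round(4) for x in tri((S,sc(*s)),(T,tc(*t)))], plane(S,sc(*s),.024).round(4))
def fit(V,P):
    v=V-V.mean(0);p=P-P.mean(0);U,s,W=np.linalg.svd(v.T@p);R=(U@W).T
    return R,P.mean(0)-R@V.mean(0),(V@R.T+P.mean(0)-V.mean(0)@R.T-P)
R,t,res=fit(V,P);print('vise',R.round(4).tolist(),t.round(4),(res*1e3).round(1).tolist())
# lid & knob masks
for n,c,(x0,y0,x1,y1) in [('top',T,(300,215,330,250)),('scene',S,(280,230,310,275))]:
    f=c['frame'][y0:y1,x0:x1].astype(int)
    print(n);
hs=cv2.cvtColor(T['frame'],cv2.COLOR_BGR2HSV);
for n,c,(x0,y0,x1,y1) in [('topknob',T,(166,212,196,230)),('sceneknob',S,(180,185,206,204))]:
    h=cv2.cvtColor(c['frame'][y0:y1,x0:x1],cv2.COLOR_BGR2HSV)
    m=((h[...,0]<22)&(h[...,1]>90)&(h[...,2]>40)).astype(np.uint8)
    k,l,st,ce=cv2.connectedComponentsWithStats(m);i=1+st[1:,4].argmax()
    ys,xs=np.where(l==i);print(n,st[i],ce[i]+[x0,y0],cv2.minAreaRect(np.c_[xs+x0,ys+y0].astype(np.float32)))
print('tip',tri((S,sc(22,66)),(T,tc(43,186))))
print('lid',tri((S,sc(460,272)),(T,tc(702,241))))
print('lid edges',plane(T,tc(660,241),.124),plane(T,tc(745,241),.124))
E
python3 m.py
```

```text
top corners [[0.4347, 0.2371], [0.6128, 0.2241], [0.5932, -0.0314], [0.4167, -0.0199]]
BL [0.4356 0.2377 0.0126] [0.001929932453438838, 0.0019299324534390364] [0.4297 0.2284 0.024 ]
BR [ 0.4161 -0.0193  0.0099] [0.0004297422140314284, 0.0004297422140314126] [ 0.4077 -0.0249  0.024 ]
TR [ 0.5946 -0.0304  0.0011] [0.0010366328242508156, 0.0010366328242508458] [ 0.5772 -0.0388  0.024 ]
vise [[-0.9974, -0.0718], [0.0718, -0.9974]] [0.5143 0.1025] [[-0.8, 1.5], [0.6, 1.5], [1.6, -2.2], [-1.5, -0.9]]
top
scene
topknob [  4   6  23   7 141] [180.54609929 221.11347518] ((181.0, 221.0), (6.0, 22.0), 90.0)
sceneknob [ 4  4 16 12 87] [191.70114943 194.71264368] ((191.61537170410156, 194.57691955566406), (16.641006469726562, 5.269651889801025), 33.6900634765625)
tip (array([0.51257181, 0.35912624, 0.04129223]), [0.0025298368086204667, 0.0025298368086205626])
lid (array([ 0.46508749, -0.12359645,  0.11822412]), [0.00021584976534462096, 0.00021584976534466742])
lid edges [ 0.4654768  -0.09422412  0.124     ] [ 0.46487244 -0.15333711  0.124     ]
```

```bash
cat >> h.py <<'E'
from scipy.spatial.transform import Rotation as Ro
def yawR(deg): # y_tool yaw
    a=np.radians(deg);y=np.array([np.cos(a),np.sin(a),0]);z=np.array([0,0,-1.]);return np.c_[np.cross(y,z),y,z]
def to(pos,yaw):
    s=robot.state();R=np.array(s['eef_rot'])
    print('d',(R.T@(np.array(pos)-s['ee_pos'])).round(4).tolist(),'rot',np.degrees(Ro.from_matrix(R.T@yawR(yaw)).as_rotvec()).round(2).tolist())
def tcp():
    s=robot.state();return s['ee_pos'].round(4),np.degrees(np.arctan2(s['eef_rot'][1,1],s['eef_rot'][0,1])).round(2),s['wrist_force'].round(1),s['gripper_force'],round(s['finger_gap'],4),s['t']
E
python3 - <<'E'
from h import *
w=load('w0');s=robot.state();R=s['eef_rot']
C=-w['R'].T@w['t'];print('cam in tool',(R.T@(C-s['ee_pos'])).round(3),(w['R']@R).round(2).tolist(),w['K'].round(0).tolist())
to([.51,.30,.30],-4.1)
E
```

```text
cam in tool [ 0.077 -0.    -0.133] [[0.0, 1.0, 0.0], [-0.96, 0.0, -0.28], [-0.28, -0.0, 0.96]] [[337.0, 0.0, 277.0], [0.0, 337.0, 214.0], [0.0, 0.0, 1.0]]
d [-0.4082, -0.0964, -0.0488] rot [-0.06, 0.04, 78.18]
```

Call:
{"name": "arm_command", "arguments": {"moves": [{"delta_pos": [-0.05,-0.012,-0.02],"rot": [0,0,8.5]},{"delta_pos": [-0.098,-0.024,-0.049],"rot": [0,0,17]},{"delta_pos": [-0.146,-0.036,-0.049],"rot": [0,0,25.5]},{"delta_pos": [-0.194,-0.047,-0.049],"rot": [0,0,34]},{"delta_pos": [-0.242,-0.058,-0.049],"rot": [0,0,42.5]}]}}

```text
t: 0.65
ee_pos: [0.3543, 0.386, 0.301]
eef_rot: [[-0.519, 0.855, 0.0], [0.855, 0.519, 0.001], [0.0, 0.001, -1.0]]
wrist_force: [0.6, 0.7, 0.6]
finger_gap: 0.0916
gripper_force: 0.0
```

```bash
python3 -c "
from h import *
print(tcp());to([.51,.30,.30],-4.1)"
```

```text
(array([0.3543, 0.386 , 0.301 ]), np.float64(31.25), array([0.6, 0.7, 0.6]), 0.0, 0.0916, 0.65)
d [-0.1543, 0.0885, 0.0011] rot [0.03, -0.03, 35.35]
```

Call:
{"name": "arm_command", "arguments": {"moves": [{"delta_pos": [-0.035,0.02,0],"rot": [0,0,8.5]},{"delta_pos": [-0.075,0.04,0],"rot": [0,0,17]},{"delta_pos": [-0.115,0.063,0],"rot": [0,0,25.5]},{"delta_pos": [-0.154,0.087,0],"rot": [0,0,34]},{"delta_pos": [-0.154,0.087,0],"rot": [0,0,35.7]}]}}

```text
t: 1.15
ee_pos: [0.5117, 0.2982, 0.2993]
eef_rot: [[0.081, 0.997, 0.0], [0.997, -0.081, -0.002], [-0.002, 0.0, -1.0]]
wrist_force: [-0.8, -0.3, 1.0]
finger_gap: 0.092
gripper_force: 0.0
```

```bash
python3 -c "
from h import *
print(tcp());to([.47,-.12,.26],-4.1)
save('wrist','w1')"
```

```text
(array([0.5117, 0.2982, 0.2993]), np.float64(-4.67), array([-0.8, -0.3,  1. ]), 0.0, 0.092, 1.15)
d [-0.4202, -0.0075, 0.0399] rot [0.02, 0.09, -0.57]
```

View pics/w1.png

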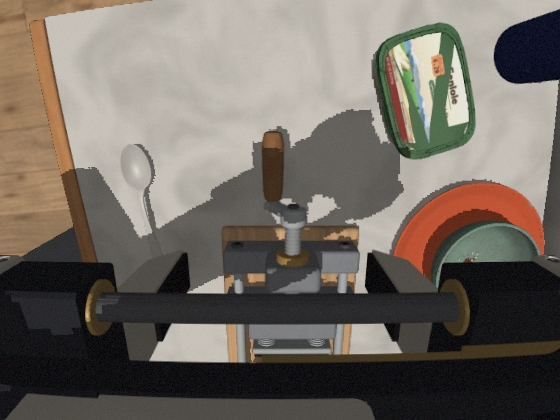

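The wrist picture shows the knob from tip (272,135) to root (273,200), hanging low, with the screw end at (293,213) and the nut block around row 258. I'll take a second view on the way to the jar.

Call:
{"name": "arm_command", "arguments": {"moves": [{"delta_pos": [-0.05,0.0,0],"rot": [0,0,-0.5]},{"delta_pos": [-0.09,0,0],"rot": [0,0,-0.5]},{"delta_pos": [-0.1,0,0],"rot": [0,0,-0.5]},{"delta_pos": [-0.1,0,0],"rot": [0,0,-0.5]}]}}

```text
t: 1.6
ee_pos: [0.4997, 0.2014, 0.3011]
eef_rot: [[0.063, 0.998, 0.0], [0.998, -0.063, 0.001], [0.001, 0.0, -1.0]]
wrist_force: [-0.1, 0.8, 0.1]
finger_gap: 0.0916
gripper_force: 0.0
```

```bash
python3 -c "
from h import *
print(tcp());to([.468,-.123,.26],-4.1)
save('wrist','w2')"
```

```text
(array([0.4997, 0.2014, 0.3011]), np.float64(-3.63), array([-0.1,  0.8,  0.1]), 0.0, 0.0916, 1.6)
d [-0.3258, -0.0111, 0.0409] rot [0.0, -0.03, 0.47]
```

View pics/w2.png

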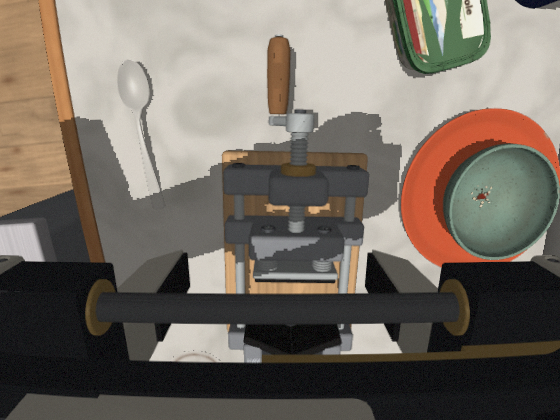

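```bash
cat > m2.py <<'E'
from h import *
A=load('w1');B=load('w2')
R=np.array([[-.9974,-.0718],[.0718,-.9974]]);t=np.array([.5143,.1025])
vf=lambda X:np.r_[R.T@(X[:2]-t),X[2]].round(4)
def knob(c):
    h=cv2.cvtColor(c['frame'],cv2.COLOR_BGR2HSV)
    m=((h[...,0]<20)&(h[...,1]>110)).astype(np.uint8); m[:, :250]=0;m[:,300:]=0;m[205 if c is A else 115:]=0
    k,l,st,ce=cv2.connectedComponentsWithStats(m);i=1+st[1:,4].argmax();ys,xs=np.where(l==i)
    y0,y1=ys.min(),ys.max();
    mid=lambda y:xs[(abs(ys-y)<=2)].mean()
    print(y0,y1,st[i]); f=np.polyfit(ys,xs,1)
    return (np.polyval(f,y0),y0),(np.polyval(f,y1),y1)
a=knob(A);b=knob(B)
for i in 0,1:
    X,e=tri((A,a[i]),(B,b[i]));print('knob',a[i],b[i],X.round(4),e,'vise',vf(X))
for n,p,q in [('BL',(223,227),(223,152)),('TL',(358,227),(367,153)),('nutL',(223,243),(223,170)),('nutR',(359,243),(369,170)),('screwend',(293,207),(299,112))]:
    X,e=tri((A,p),(B,q));print(n,X.round(4),e,vf(X), plane(A,p,.024).round(4),plane(B,q,.024).round(4))
for z in (.09,.1,.105): print('plate front',vf(plane(B,(295,283),z)))
E
python3 m2.py
```

```text
131 200 [ 262  131   21   70 1310]
37 113 [ 268   37   22   77 1559]
knob (np.float64(272.3702325721145), np.int64(131)) (np.float64(278.83754184966995), np.int64(37)) [0.5103 0.3578 0.0523] [1.3422019766623672e-05, 1.3422019766383107e-05] vise [ 0.0223 -0.2543  0.0523]
knob (np.float64(272.47714202207123), np.int64(200)) (np.float64(277.413582253175), np.int64(113)) [0.504  0.2804 0.0555] [3.895004752437704e-05, 3.895004752433105e-05] vise [ 0.0231 -0.1767  0.0555]
BL [0.4337 0.2382 0.0117] [0.00036038893454182783, 0.00036038893454170103] [ 0.0901 -0.1296  0.0117] [0.4365 0.2422 0.024 ] [0.4354 0.2394 0.024 ]
TL [0.6101 0.2272 0.0218] [0.00024262019129851553, 0.00024262019129831435] [-0.0866 -0.1313  0.0218] [0.6094 0.228  0.024 ] [0.6098 0.2274 0.024 ]
nutL [0.4311 0.2158 0.0119] [9.366134225192768e-05, 9.36613422519221e-05] [ 0.0911 -0.107   0.0119] [0.4337 0.2203 0.024 ] [0.4331 0.2175 0.024 ]
nutR [0.6104 0.2073 0.0282] [0.0008848989960791886, 0.0008848989960794781] [-0.0883 -0.1114  0.0282] [0.6105 0.2058 0.024 ] [0.6124 0.2064 0.024 ]
screwend [0.5256 0.2797 0.09  ] [0.00039022987452320686, 0.000390229874523157] [ 0.0014 -0.1776  0.09  ] [0.5278 0.2614 0.024 ] [0.5294 0.2802 0.024 ]
plate front [0.0014 0.0091 0.09  ]
plate front [0.002  0.0038 0.1   ]
plate front [0.0023 0.0012 0.105 ]
```

Call:
{"name": "arm_command", "arguments": {"moves": [{"delta_pos": [-0.05,-0.002,0.008],"rot": [0,0,0]},{"delta_pos": [-0.1,-0.004,0.016],"rot": [0,0,0]},{"delta_pos": [-0.15,-0.006,0.024],"rot": [0,0,0]},{"delta_pos": [-0.2,-0.008,0.032],"rot": [0,0,0]},{"delta_pos": [-0.245,-0.01,0.04],"rot": [0,0,0]}]}}

```text
t: 2.15
ee_pos: [0.4752, -0.0421, 0.2606]
eef_rot: [[0.06, 0.998, 0.001], [0.998, -0.06, 0.001], [0.001, 0.001, -1.0]]
wrist_force: [0.4, -0.5, 0.8]
finger_gap: 0.0918
gripper_force: 0.0
```

```bash
python3 -c "
from h import *
print(tcp());to([.468,-.123,.26],-4.1)
save('wrist','w3')"
```

```text
(array([ 0.4752, -0.0421,  0.2606]), np.float64(-3.44), array([ 0.4, -0.5,  0.8]), 0.0, 0.0918, 2.15)
d [-0.0811, -0.0023, 0.0005] rot [0.06, -0.04, 0.66]
```

View pics/w3.png

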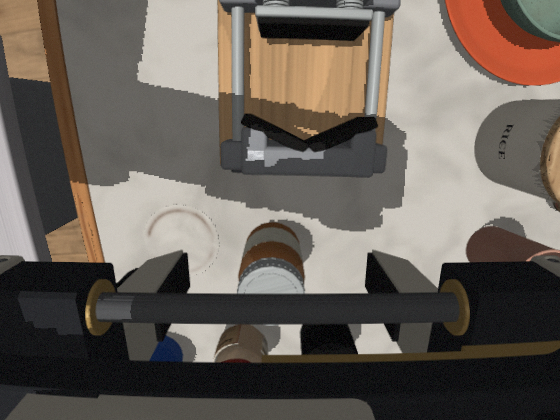

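The picture shows the V jaw's apex near (308,146), the rods at columns 238 and 377, and the honey jar (amber, steel lid) at (270,280), partly behind the gripper bar. I'll refine both by casting rays.

```bash
cat > m3.py <<'E'
from h import *
from scipy.optimize import least_squares
C=load('w3');T=load('t0')
R=np.array([[-.9974,-.0718],[.0718,-.9974]]);t=np.array([.5143,.1025])
vf=lambda X:np.r_[R.T@(X[:2]-t),X[2]].round(4)
for n,p,z in [('rodL',(238,70),.054),('rodR',(375,70),.054),('apex',(307,149),.108),('apex',(307,145),.108),('Vl',(242,118),.108),('Vr',(377,118),.108),('plateL',(258,38),.1),('plateR',(363,38),.1),('jawbackL',(223,172),.1)]:
    print(n,vf(plane(C,p,z)))
# lid arc in w3: bright grey mask
f=C['frame'][255:300,228:315];h=cv2.cvtColor(f,cv2.COLOR_BGR2HSV)
cv2.imwrite('pics/l3.png',cv2.resize(np.hstack([f]),(783,405),interpolation=0))
# top lid mask
f=T['frame'][215:250,298:335];h=cv2.cvtColor(f,cv2.COLOR_BGR2HSV).astype(int)
b,g,r=[f[...,i].astype(int) for i in range(3)]
m=((b-r)>8).astype(np.uint8)
k,l,st,ce=cv2.connectedComponentsWithStats(m);i=1+st[1:,4].argmax();c=ce[i]+[298,215]
print('top lid',st[i],c,plane(T,c,.124))
print((b-r)[18])
E
python3 m3.py
```

```text
rodL [0.068 0.029 0.054]
rodR [-0.0624  0.0266  0.054 ]
apex [0.005  0.0977 0.108 ]
apex [0.0051 0.0944 0.108 ]
Vl [0.0593 0.073  0.108 ]
Vr [-0.0522  0.0712  0.108 ]
plateL [0.0465 0.0099 0.1   ]
plateR [-0.0382  0.0082  0.1   ]
jawbackL [0.0775 0.1193 0.1   ]
top lid [13 18 11  9 26] [315.92307692 237.19230769] [ 0.45259427 -0.12391212  0.124     ]
[ -8  -9  -9  -9  -9  -7 -11 -18   3   6   8   9   7   8   9   8   6   8
   7   7   6   8   8   7   8   9   8   4  -8  -8 -10  -9  -7  -8  -8  -8
  -7]
```

View pics/l3.png

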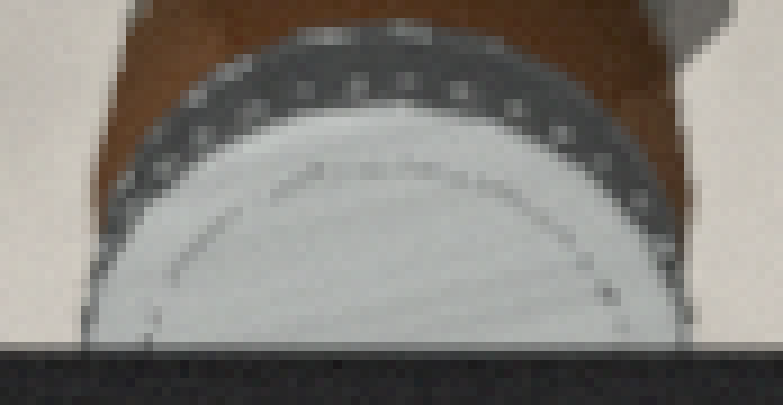

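The enlarged crop shows the lid's top rim arc: left (88,330), peak (395,105), right (688,325). I'll fit a circle to it.

```bash
cat > m4.py <<'E'
from h import *
from scipy.optimize import least_squares
C=load('w3');T=load('t0')
E=[(88,330),(105,262),(165,190),(240,140),(310,114),(395,105),(470,115),(545,148),(605,195),(655,255),(688,325)]
E=[(228+u/9-.5,255+v/9-.5) for u,v in E]
for z in (.120,.124,.128):
    P=np.array([plane(C,e,z)[:2] for e in E])
    q=least_squares(lambda q:np.hypot(*(P-q[:2]).T)-q[2],[.467,-.123,.031]);print(z,q.x.round(4),(q.fun*1e3).round(1))
f=T['frame'][215:250,298:335].astype(int);m=((f[...,0]-f[...,2])>1)&(f.sum(2)>250)
k,l,st,ce=cv2.connectedComponentsWithStats(m.astype(np.uint8));i=1+st[1:,4].argmax();c=ce[i]+[298,215]
print('top lid',st[i],plane(T,c,.124)); 
lid3=proj(C,np.r_[q.x[:2],.124]);print(tri((T,c),(C,lid3[0])))
R=np.array([[-.9974,-.0718],[.0718,-.9974]]);t=np.array([.5143,.1025])
print('seat',t+R@[.0032,.0555],'knob',t+R@[.0225,-.2203])
E
python3 m4.py
```

```text
0.12 [ 0.4631 -0.1255  0.0311] [-0.3  0.3 -0.1 -0.2  0.   0.2  0.3 -0.1 -0.4 -0.2  0.4]
0.124 [ 0.4633 -0.1232  0.0306] [-0.3  0.3 -0.1 -0.2  0.   0.2  0.3 -0.1 -0.4 -0.2  0.4]
0.128 [ 0.4635 -0.1208  0.0302] [-0.2  0.3 -0.1 -0.2  0.   0.2  0.2 -0.1 -0.4 -0.2  0.3]
top lid [  8   9  20  19 290] [ 0.46581167 -0.12205263  0.124     ]
(array([ 0.46462687, -0.12201917,  0.12217756]), [0.0012000446392790235, 0.0012000446392789064])
seat [0.50712342 0.04737406] knob [0.50767604 0.32384272]
```

Call:
{"name": "arm_command", "arguments": {"moves": [{"delta_pos": [-0.045,-0.0035,0],"rot": [0,0,0]},{"delta_pos": [-0.081,-0.0063,0.01],"rot": [0,0,0]},{"delta_pos": [-0.081,-0.0063,0.05],"rot": [0,0,0]},{"delta_pos": [-0.081,-0.0063,0.1],"rot": [0,0,0]},{"delta_pos": [-0.081,-0.0063,0.139],"rot": [0,0,0]}]}}

```text
t: 2.7
ee_pos: [0.4639, -0.121, 0.1197]
eef_rot: [[0.062, 0.998, -0.0], [0.998, -0.062, 0.001], [0.001, -0.0, -1.0]]
wrist_force: [0.6, -0.1, 0.7]
finger_gap: 0.092
gripper_force: 0.0
```

Call:
{"name": "arm_command", "arguments": {"moves": [{"delta_pos": [0,0,0]},{"delta_pos": [0,0,0]},{"delta_pos": [0,0,0]},{"delta_pos": [0,0,0]},{"delta_pos": [0,0,0]}], "claw": 0.05, "grip_force": 25}}

```text
invalid input at $.moves[0]: expected keys delta_pos, rot
```

```bash
python3 -c "
from h import *
print(tcp())"
```

```text
(array([ 0.4639, -0.121 ,  0.1197]), np.float64(-3.54), array([ 0.6, -0.1,  0.7]), 0.0, 0.092, 2.7)
```

Call:
{"name": "arm_command", "arguments": {"moves": [{"delta_pos": [-0.002,0,-0.001],"rot": [0,0,0]},{"delta_pos": [-0.002,0,-0.001],"rot": [0,0,0]},{"delta_pos": [-0.002,0,-0.001],"rot": [0,0,0]},{"delta_pos": [-0.002,0,-0.001],"rot": [0,0,0]},{"delta_pos": [-0.002,0,-0.001],"rot": [0,0,0]}], "claw": 0.05, "grip_force": 25}}

```text
t: 3.2
ee_pos: [0.4644, -0.1247, 0.1245]
eef_rot: [[0.063, 0.998, 0.003], [0.998, -0.063, -0.001], [-0.001, 0.003, -1.0]]
wrist_force: [-0.9, 1.4, 7.2]
finger_gap: 0.0615
gripper_force: 25.0
```

The fingertips bear on the jar's shoulder, with 7 N pushing up. I'll regrip about 5 mm higher.

Call:
{"name": "arm_command", "arguments": {"moves": [{"delta_pos": [0,0,0],"rot": [0,0,0]},{"delta_pos": [0,0,-0.003],"rot": [0,0,0]},{"delta_pos": [0.001,0,-0.0065],"rot": [0,0,0]},{"delta_pos": [0.001,0,-0.0065],"rot": [0,0,0]}], "claw": 0.075}}

```text
t: 3.6
ee_pos: [0.4638, -0.1236, 0.1298]
eef_rot: [[0.063, 0.998, 0.001], [0.998, -0.063, -0.0], [-0.0, 0.001, -1.0]]
wrist_force: [0.4, -0.1, 0.1]
finger_gap: 0.0747
gripper_force: 0.0
```

Call:
{"name": "arm_command", "arguments": {"moves": [{"delta_pos": [0,0,0],"rot": [0,0,0]},{"delta_pos": [0,0,0],"rot": [0,0,0]},{"delta_pos": [0,0,0],"rot": [0,0,0]},{"delta_pos": [0,0,0],"rot": [0,0,0]}], "claw": 0.05, "grip_force": 25}}

```text
t: 4.0
ee_pos: [0.4637, -0.1236, 0.1291]
eef_rot: [[0.063, 0.998, 0.0], [0.998, -0.063, 0.0], [0.0, 0.0, -1.0]]
wrist_force: [1.4, 0.4, -0.5]
finger_gap: 0.0614
gripper_force: 25.0
```

Call:
{"name": "arm_command", "arguments": {"moves": [{"delta_pos": [0,0,-0.02],"rot": [0,0,0]},{"delta_pos": [0,0,-0.06],"rot": [0,0,0]},{"delta_pos": [0,0,-0.1],"rot": [0,0,0]},{"delta_pos": [0,0,-0.135],"rot": [0,0,0]},{"delta_pos": [0.02,0.005,-0.135],"rot": [0,0,0]}]}}

```text
t: 4.5
ee_pos: [0.4712, -0.1058, 0.2685]
eef_rot: [[0.065, 0.998, 0.007], [0.998, -0.065, -0.004], [-0.003, 0.008, -1.0]]
wrist_force: [0.2, 0.5, -3.9]
finger_gap: 0.0613
gripper_force: 25.0
```

```bash
python3 -c "
from h import *
print(tcp());to([.507,.0470,.264],-3.8)"
```

```text
(array([ 0.4712, -0.1058,  0.2685]), np.float64(-3.74), array([ 0.2,  0.5, -3.9]), 24.99813973903656, 0.0613, 4.5)
d [0.1549, 0.0257, 0.0041] rot [0.43, 0.2, 0.06]
```

Call:
{"name": "arm_command", "arguments": {"moves": [{"delta_pos": [0.04,0.007,0],"rot": [0,0,0]},{"delta_pos": [0.08,0.014,0],"rot": [0,0,0]},{"delta_pos": [0.12,0.021,0],"rot": [0,0,0]},{"delta_pos": [0.153,0.0274,0],"rot": [0,0,0]},{"delta_pos": [0.153,0.0274,0],"rot": [0,0,0]}]}}

```text
t: 5.0
ee_pos: [0.5066, 0.0507, 0.2632]
eef_rot: [[0.059, 0.998, -0.002], [0.998, -0.059, 0.002], [0.002, -0.002, -1.0]]
wrist_force: [0.0, -1.5, -3.4]
finger_gap: 0.0616
gripper_force: 25.0
```

Call:
{"name": "arm_command", "arguments": {"moves": [{"delta_pos": [0,0,0],"rot": [0,0,0]},{"delta_pos": [0,0,0],"rot": [0,0,0]}]}}

```text
t: 5.2
ee_pos: [0.5063, 0.0463, 0.2636]
eef_rot: [[0.064, 0.998, -0.001], [0.998, -0.064, -0.0], [-0.0, -0.001, -1.0]]
wrist_force: [0.1, 0.3, -2.5]
finger_gap: 0.0614
gripper_force: 25.0
```

```bash
python3 -c "
from h import *
print(tcp());to([.507,.0470,.153],-3.8);save('scene','s4');save('wrist','w4')
a=cv2.resize(load('s4')['frame'][150:290,170:330],(457,400),interpolation=3);b=cv2.resize(load('w4')['frame'][:330,160:440],(340,400))
cv2.imwrite('pics/v4.png',np.hstack([a,b]))"
```

```text
(array([0.5063, 0.0463, 0.2636]), np.float64(-3.65), array([ 0.1,  0.3, -2.5]), 24.999292194843292, 0.0614, 5.2)
d [0.0008, 0.0008, 0.1106] rot [-0.08, 0.02, 0.15]
```

View pics/v4.png

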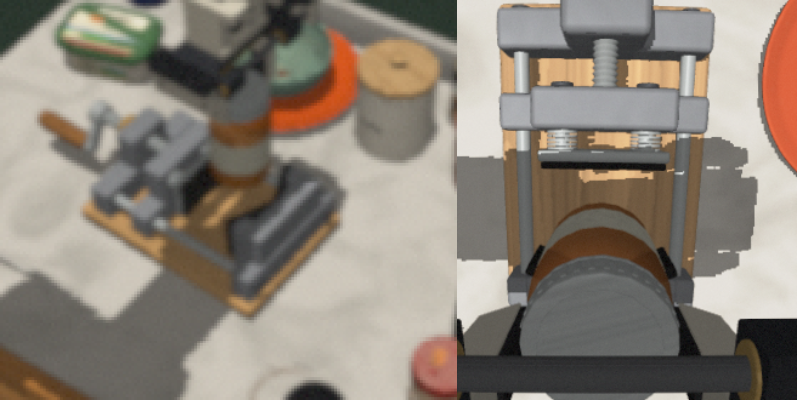

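The jar hangs upright over the vise, centred between the V's ends (v4 lid at (600,320), V ends at (530,270) and (668,270)). I'll lower it.

Call:
{"name": "arm_command", "arguments": {"moves": [{"delta_pos": [0.0025,0.0005,0.02],"rot": [0,0,0]},{"delta_pos": [0.0025,0.0005,0.05],"rot": [0,0,0]},{"delta_pos": [0.0025,0.0005,0.08],"rot": [0,0,0]},{"delta_pos": [0.0025,0.0005,0.1],"rot": [0,0,0]},{"delta_pos": [0.0025,0.0005,0.107],"rot": [0,0,0]}]}}

```text
t: 5.8
ee_pos: [0.5062, 0.0486, 0.1552]
eef_rot: [[0.065, 0.998, -0.004], [0.998, -0.065, 0.0], [-0.0, -0.004, -1.0]]
wrist_force: [-0.4, -0.5, -3.4]
finger_gap: 0.0614
gripper_force: 25.0
```

Call:
{"name": "arm_command", "arguments": {"moves": [{"delta_pos": [0,0,0.001],"rot": [0,0,0]},{"delta_pos": [0,0,0.003],"rot": [0,0,0]},{"delta_pos": [0,0,0.003],"rot": [0,0,0]}]}}

```text
t: 6.1
ee_pos: [0.508, 0.0493, 0.1551]
eef_rot: [[0.063, 0.998, 0.002], [0.998, -0.063, -0.0], [0.0, 0.002, -1.0]]
wrist_force: [0.6, 0.3, -3.4]
finger_gap: 0.0621
gripper_force: 25.0
```

Call:
{"name": "arm_command", "arguments": {"moves": [{"delta_pos": [0,0,0.001],"rot": [0,0,0]},{"delta_pos": [0,0,0.002],"rot": [0,0,0]},{"delta_pos": [0,0,0.002],"rot": [0,0,0]}]}}

```text
t: 6.4
ee_pos: [0.5084, 0.05, 0.154]
eef_rot: [[0.063, 0.998, 0.003], [0.998, -0.063, 0.001], [0.001, 0.003, -1.0]]
wrist_force: [-1.1, 1.9, 7.3]
finger_gap: 0.062
gripper_force: 25.0
```

Call:
{"name": "arm_command", "arguments": {"moves": [{"delta_pos": [0,0,-0.001],"rot": [0,0,0]},{"delta_pos": [0,0,-0.001],"rot": [0,0,0]}]}}

```text
t: 6.6
ee_pos: [0.5082, 0.0497, 0.1542]
eef_rot: [[0.063, 0.998, 0.003], [0.998, -0.063, 0.0], [0.0, 0.002, -1.0]]
wrist_force: [-0.5, 1.8, 4.3]
finger_gap: 0.0614
gripper_force: 25.0
```

Call:
{"name": "arm_command", "arguments": {"moves": [{"delta_pos": [0,0,0],"rot": [0,0,0]},{"delta_pos": [0,0,0],"rot": [0,0,0]},{"delta_pos": [0,0,0],"rot": [0,0,0]},{"delta_pos": [0,0,-0.03],"rot": [0,0,0]},{"delta_pos": [0,0,-0.075],"rot": [0,0,0]}], "claw": 0.0915}}

```text
t: 7.1
ee_pos: [0.5058, 0.0495, 0.2266]
eef_rot: [[0.063, 0.998, -0.007], [0.998, -0.063, 0.0], [-0.0, -0.007, -1.0]]
wrist_force: [1.3, 0.1, -0.0]
finger_gap: 0.091
gripper_force: 0.0
```

```bash
python3 -c "
from h import *
print(tcp());to([.5075,.324,.20],-3.8)
save('wrist','w5');save('scene','s5')"
```

```text
(array([0.5058, 0.0495, 0.2266]), np.float64(-3.63), array([ 1.3,  0.1, -0. ]), 0.0, 0.091, 7.1)
d [0.2741, -0.0155, 0.0267] rot [-0.39, 0.01, 0.17]
```

Call:
{"name": "arm_command", "arguments": {"moves": [{"delta_pos": [0.048,-0.003,0],"rot": [0,0,1]},{"delta_pos": [0.096,-0.006,0],"rot": [0,0,1]},{"delta_pos": [0.144,-0.009,0],"rot": [0,0,1]},{"delta_pos": [0.192,-0.012,0],"rot": [0,0,1]},{"delta_pos": [0.24,-0.014,0],"rot": [0,0,1]}]}}

```text
t: 7.7
ee_pos: [0.5081, 0.2917, 0.2276]
eef_rot: [[0.081, 0.997, -0.0], [0.997, -0.081, -0.0], [-0.0, -0.0, -1.0]]
wrist_force: [1.3, -0.1, 0.3]
finger_gap: 0.0913
gripper_force: 0.0
```

Call:
{"name": "arm_command", "arguments": {"moves": [{"delta_pos": [0.038,-0.0015,0.0],"rot": [0,0,0]},{"delta_pos": [0.038,-0.0015,0.03],"rot": [0,0,0]},{"delta_pos": [0.038,-0.0015,0.03],"rot": [0,0,0]}]}}

```text
t: 8.0
ee_pos: [0.5078, 0.328, 0.1937]
eef_rot: [[0.078, 0.997, -0.007], [0.997, -0.078, -0.004], [-0.004, -0.007, -1.0]]
wrist_force: [-0.2, -0.5, -1.5]
finger_gap: 0.0911
gripper_force: 0.0
```

```bash
python3 -c "
from h import *
print(tcp());to([.5078,.328,.0565],-4.7)
save('wrist','w6');save('scene','s6')
a=cv2.resize(load('s5')['frame'][150:290,170:330],(457,400),interpolation=3);b=cv2.resize(load('w5')['frame'][:330,160:440],(340,400))
cv2.imwrite('pics/v5.png',np.hstack([a,b]))"
```

```text
(array([0.5078, 0.328 , 0.1937]), np.float64(-4.5), array([-0.2, -0.5, -1.5]), 0.0, 0.0911, 8.0)
d [0.0006, 0.001, 0.1372] rot [-0.4, 0.25, 0.2]
```

View pics/v5.png

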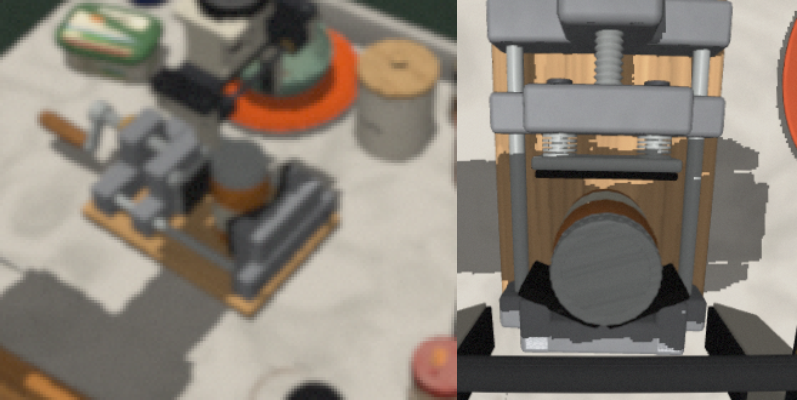

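The jar stands upright in front of the V's apex (v5 lid at (606,272)). I'll descend to the knob.

Call:
{"name": "arm_command", "arguments": {"moves": [{"delta_pos": [0.001,0.0,0.04],"rot": [0,0,0]},{"delta_pos": [0.001,0,0.08],"rot": [0,0,0]},{"delta_pos": [0.001,0,0.115],"rot": [0,0,0]},{"delta_pos": [0.001,0,0.139],"rot": [0,0,0]},{"delta_pos": [0.001,0,0.139],"rot": [0,0,0]}]}}

```text
t: 8.6
ee_pos: [0.5093, 0.3271, 0.0571]
eef_rot: [[0.082, 0.997, -0.005], [0.997, -0.082, -0.002], [-0.003, -0.004, -1.0]]
wrist_force: [-0.5, 0.3, -0.2]
finger_gap: 0.0913
gripper_force: 0.0
```

Call:
{"name": "arm_command", "arguments": {"moves": [{"delta_pos": [0,0,0],"rot": [0,0,0]},{"delta_pos": [0,0,0],"rot": [0,0,0]},{"delta_pos": [0,0,0],"rot": [0,0,0]},{"delta_pos": [0,0,0],"rot": [0,0,0]},{"delta_pos": [0,0,0],"rot": [0,0,0]}], "claw": 0.018, "grip_force": 15}}

```text
t: 9.1
ee_pos: [0.5105, 0.3291, 0.06]
eef_rot: [[0.08, 0.997, 0.001], [0.997, -0.08, 0.001], [0.001, 0.001, -1.0]]
wrist_force: [-0.1, -0.6, 0.4]
finger_gap: 0.0558
gripper_force: 0.0
```

Call:
{"name": "arm_command", "arguments": {"moves": [{"delta_pos": [0,0,0],"rot": [0,0,0]},{"delta_pos": [0,0,0],"rot": [0,0,0]},{"delta_pos": [0,0,0],"rot": [0,0,0]},{"delta_pos": [0,0,0],"rot": [0,0,0]},{"delta_pos": [0,0,0],"rot": [0,0,0]}]}}

```text
t: 9.6
ee_pos: [0.5099, 0.3289, 0.059]
eef_rot: [[0.08, 0.997, -0.001], [0.997, -0.08, -0.0], [-0.0, -0.001, -1.0]]
wrist_force: [-0.6, -0.1, 0.2]
finger_gap: 0.0241
gripper_force: 15.0
```

```bash
python3 -c "
from h import *
for i in range(4):
  print(tcp());capture('top')"
```

```text
(array([0.5099, 0.3289, 0.059 ]), np.float64(-4.62), array([-0.6, -0.1,  0.2]), 14.999044239521027, 0.0241, 9.6)
(array([0.5099, 0.3289, 0.059 ]), np.float64(-4.61), array([-1.9,  0.2, -0.6]), 14.999198466539383, 0.0238, 9.65)
(array([0.5099, 0.3289, 0.059 ]), np.float64(-4.61), array([-1.8,  1.1, -0.4]), 14.9991175532341, 0.0242, 9.7)
(array([0.5099, 0.3289, 0.059 ]), np.float64(-4.62), array([-2. , -0.4, -0.5]), 14.999134093523026, 0.0237, 9.75)
```

Knob gripped. I'll tabulate the circle: start θ ≈ 154° (+360°), target carriage 50.5 mm, so Δθ ≈ 622°.

```bash
python3 - <<'E'
import numpy as np
th=154.
for n in range(5):
    print(n,th)
    for k in range(1,6):
        a,b=np.radians(th),np.radians(th+30*k)
        print('  ',[round(-16e-3*30*k/360,4),round(-.045*(np.sin(b)-np.sin(a)),4),round(-.045*(np.cos(b)-np.cos(a)),4)])
    th+=150
E
```

```text
0 154.0
   [-0.0013, np.float64(0.0229), np.float64(0.0044)]
   [-0.0027, np.float64(0.0449), np.float64(-0.0031)]
   [-0.004, np.float64(0.0602), np.float64(-0.0207)]
   [-0.0053, np.float64(0.0646), np.float64(-0.0436)]
   [-0.0067, np.float64(0.057), np.float64(-0.0656)]
1 304.0
   [-0.0013, np.float64(-0.0176), np.float64(-0.0153)]
   [-0.0027, np.float64(-0.0404), np.float64(-0.0197)]
   [-0.004, np.float64(-0.0625), np.float64(-0.0121)]
   [-0.0053, np.float64(-0.0778), np.float64(0.0054)]
   [-0.0067, np.float64(-0.0822), np.float64(0.0283)]
2 454.0
   [-0.0013, np.float64(0.0076), np.float64(0.022)]
   [-0.0027, np.float64(0.0252), np.float64(0.0373)]
   [-0.004, np.float64(0.048), np.float64(0.0418)]
   [-0.0053, np.float64(0.0701), np.float64(0.0342)]
   [-0.0067, np.float64(0.0853), np.float64(0.0166)]
3 604.0
   [-0.0013, np.float64(0.0044), np.float64(-0.0229)]
   [-0.0027, np.float64(-0.0031), np.float64(-0.0449)]
   [-0.004, np.float64(-0.0207), np.float64(-0.0602)]
   [-0.0053, np.float64(-0.0436), np.float64(-0.0646)]
   [-0.0067, np.float64(-0.0656), np.float64(-0.057)]
4 754.0
   [-0.0013, np.float64(-0.0153), np.float64(0.0176)]
   [-0.0027, np.float64(-0.0197), np.float64(0.0404)]
   [-0.004, np.float64(-0.0121), np.float64(0.0625)]
   [-0.0053, np.float64(0.0054), np.float64(0.0778)]
   [-0.0067, np.float64(0.0283), np.float64(0.0822)]
```

Call:
{"name": "arm_command", "arguments": {"moves": [{"delta_pos": [-0.0013,0.0229,0.0044],"rot": [0,0,0]},{"delta_pos": [-0.0027,0.0449,-0.0031],"rot": [0,0,0]},{"delta_pos": [-0.004,0.0602,-0.0207],"rot": [0,0,0]},{"delta_pos": [-0.0053,0.0646,-0.0436],"rot": [0,0,0]},{"delta_pos": [-0.0067,0.057,-0.0656],"rot": [0,0,0]}], "grip_force": 25}}

```text
t: 10.3
ee_pos: [0.5678, 0.3172, 0.1245]
eef_rot: [[0.082, 0.997, 0.0], [0.997, -0.082, 0.0], [0.0, 0.0, -1.0]]
wrist_force: [-6.5, 2.8, -8.5]
finger_gap: 0.0235
gripper_force: 25.0
```

```bash
python3 -c "
from h import *
for i in range(3):
  print(tcp());capture('top')"
```

```text
(array([0.5678, 0.3172, 0.1245]), np.float64(-4.69), array([-6.5,  2.8, -8.5]), 25.00123679637909, 0.0235, 10.3)
(array([0.5652, 0.3174, 0.1274]), np.float64(-4.64), array([-2.5, -0.5, -2.3]), 24.998129904270172, 0.0238, 10.35)
(array([0.5658, 0.3174, 0.1264]), np.float64(-4.61), array([-1.3, -2. ,  0.2]), 24.999349415302277, 0.0237, 10.4)
```

Call:
{"name": "arm_command", "arguments": {"moves": [{"delta_pos": [-0.0013,-0.0176,-0.0153],"rot": [0,0,0]},{"delta_pos": [-0.0027,-0.0404,-0.0197],"rot": [0,0,0]},{"delta_pos": [-0.004,-0.0625,-0.0121],"rot": [0,0,0]},{"delta_pos": [-0.0053,-0.0778,0.0054],"rot": [0,0,0]},{"delta_pos": [-0.0067,-0.0822,0.0283],"rot": [0,0,0]}]}}

```text
t: 10.95
ee_pos: [0.4845, 0.3177, 0.0973]
eef_rot: [[0.08, 0.997, 0.004], [0.997, -0.08, 0.001], [0.001, 0.004, -1.0]]
wrist_force: [11.0, -3.9, 1.2]
finger_gap: 0.0238
gripper_force: 25.0
```

Call:
{"name": "arm_command", "arguments": {"moves": [{"delta_pos": [-0.0013,0.0076,0.022],"rot": [0,0,0]},{"delta_pos": [-0.0027,0.0252,0.0373],"rot": [0,0,0]},{"delta_pos": [-0.004,0.048,0.0418],"rot": [0,0,0]},{"delta_pos": [-0.0053,0.0701,0.0342],"rot": [0,0,0]},{"delta_pos": [-0.0067,0.0853,0.0166],"rot": [0,0,0]}]}}

```text
t: 11.45
ee_pos: [0.5692, 0.304, 0.0775]
eef_rot: [[0.081, 0.997, -0.002], [0.997, -0.081, -0.0], [-0.0, -0.002, -1.0]]
wrist_force: [-5.3, 4.2, 0.1]
finger_gap: 0.024
gripper_force: 25.0
```

```bash
python3 -c "
from h import *
for i in range(3):
  print(tcp());capture('top')"
```

```text
(array([0.5692, 0.304 , 0.0775]), np.float64(-4.64), array([-5.3,  4.2,  0.1]), 25.01172512769699, 0.024, 11.45)
(array([0.571 , 0.3036, 0.0816]), np.float64(-4.7), array([-5.7, -2.4,  2.2]), 25.00827044248581, 0.0238, 11.5)
(array([0.5705, 0.3037, 0.081 ]), np.float64(-4.68), array([ 1.7, -1.6,  1.3]), 24.99949336051941, 0.0238, 11.55)
```

Call:
{"name": "arm_command", "arguments": {"moves": [{"delta_pos": [-0.0013,0.0044,-0.0229],"rot": [0,0,0]},{"delta_pos": [-0.0027,-0.0031,-0.0449],"rot": [0,0,0]},{"delta_pos": [-0.004,-0.0207,-0.0602],"rot": [0,0,0]},{"delta_pos": [-0.0053,-0.0436,-0.0646],"rot": [0,0,0]},{"delta_pos": [-0.0067,-0.0656,-0.057],"rot": [0,0,0]}]}}

```text
t: 12.1
ee_pos: [0.5034, 0.3026, 0.1371]
eef_rot: [[0.08, 0.997, 0.005], [0.997, -0.08, 0.001], [0.001, 0.005, -1.0]]
wrist_force: [14.8, -1.8, -16.6]
finger_gap: 0.0234
gripper_force: 25.0
```

```bash
python3 -c "
from h import *
for i in range(3):
  print(tcp());capture('top')
s=robot.state();import numpy as np
p=s['ee_pos'];x0=.5295-.081*(.3289-p[1]);dx=x0-p[0];dz=p[2]-.0095-.09+0.
print(dx,dz,np.degrees(np.arctan2(dx,dz)),np.hypot(dx,dz))
"
```

```text
(array([0.5034, 0.3026, 0.1371]), np.float64(-4.61), array([ 14.8,  -1.8, -16.6]), 25.007598102092743, 0.0234, 12.1)
(array([0.5001, 0.3026, 0.1348]), np.float64(-4.54), array([  7.7,   2.3, -11.9]), 24.99027729034424, 0.0242, 12.15)
(array([0.501 , 0.3027, 0.135 ]), np.float64(-4.55), array([ 2.9,  0.3, -6.7]), 24.998560845851898, 0.0238, 12.2)
0.02585390694257972 0.035911743768565346 35.751209250204404 0.04425017338604069
```

Call:
{"name": "arm_command", "arguments": {"moves": [{"delta_pos": [-0.0005,-0.007,0.006],"rot": [0,0,0]},{"delta_pos": [-0.001,-0.0126,0.0128],"rot": [0,0,0]},{"delta_pos": [-0.001,-0.0126,0.0128],"rot": [0,0,0]},{"delta_pos": [-0.001,-0.0126,0.0128],"rot": [0,0,0]}]}}

```text
t: 12.65
ee_pos: [0.4904, 0.3027, 0.1234]
eef_rot: [[0.081, 0.997, 0.002], [0.997, -0.081, 0.0], [0.0, 0.002, -1.0]]
wrist_force: [5.4, 0.2, -5.6]
finger_gap: 0.0239
gripper_force: 25.0
```

```bash
python3 -c "
from h import *
s=robot.state();print(tcp())
p=s['ee_pos'];x0=.5295-.081*(.3289-p[1]);dx=x0-p[0];dz=p[2]-.0095-.09
print(np.degrees(np.arctan2(dx,dz)),np.hypot(dx,dz))
"
```

```text
(array([0.4904, 0.3027, 0.1234]), np.float64(-4.62), array([ 5.4,  0.2, -5.6]), 24.994200468063354, 0.0239, 12.65)
57.061995711788725 0.04401760418436333
```

Call:
{"name": "arm_command", "arguments": {"moves": [{"delta_pos": [0,0,0],"rot": [0,0,0]},{"delta_pos": [0,0,0],"rot": [0,0,0]},{"delta_pos": [0,0,0],"rot": [0,0,0]},{"delta_pos": [0,0,-0.04],"rot": [0,0,0]},{"delta_pos": [0,0,-0.09],"rot": [0,0,0]}], "claw": 0.0915}}

```text
t: 13.15
ee_pos: [0.4884, 0.3022, 0.2129]
eef_rot: [[0.08, 0.997, -0.006], [0.997, -0.08, -0.002], [-0.003, -0.006, -1.0]]
wrist_force: [1.6, 1.0, -0.1]
finger_gap: 0.059
gripper_force: 0.0
```

Call:
{"name": "arm_command", "arguments": {"moves": [{"delta_pos": [-0.045,0.005,-0.03],"rot": [0,0,0]},{"delta_pos": [-0.09,0.01,-0.04],"rot": [0,0,0]},{"delta_pos": [-0.135,0.015,-0.04],"rot": [0,0,0]},{"delta_pos": [-0.18,0.02,-0.04],"rot": [0,0,0]},{"delta_pos": [-0.225,0.029,-0.04],"rot": [0,0,0]}]}}

```text
t: 13.65
ee_pos: [0.5, 0.0747, 0.2545]
eef_rot: [[0.08, 0.997, 0.0], [0.997, -0.08, 0.0], [0.0, 0.0, -1.0]]
wrist_force: [-0.2, -0.5, -1.1]
finger_gap: 0.0908
gripper_force: 0.0
```

Call:
{"name": "arm_command", "arguments": {"moves": [{"delta_pos": [-0.028,0.003,0],"rot": [0,0,0]},{"delta_pos": [-0.028,0.003,0],"rot": [0,0,0]},{"delta_pos": [-0.028,0.003,0],"rot": [0,0,0]}]}}

```text
t: 13.95
ee_pos: [0.5013, 0.0478, 0.2541]
eef_rot: [[0.082, 0.997, -0.0], [0.997, -0.082, 0.001], [0.001, -0.0, -1.0]]
wrist_force: [-0.6, 0.1, 0.1]
finger_gap: 0.0913
gripper_force: 0.0
```

```bash
python3 -c "
from h import *
print(tcp())
save('wrist','w7');f=load('w7')['frame']
cv2.imwrite('pics/v7.png',cv2.resize(f[0:290,180:420],(497,600),interpolation=3))"
```

```text
(array([0.5013, 0.0478, 0.2541]), np.float64(-4.7), array([-0.6,  0.1,  0.1]), 0.0, 0.0913, 13.95)
```

View pics/v7.png

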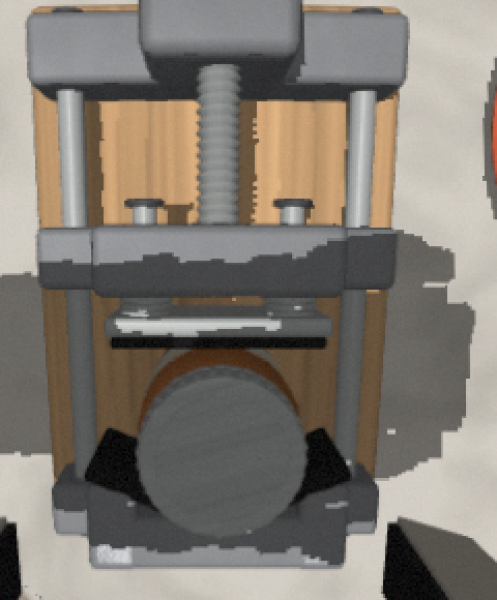

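The picture shows the jar pressed into the V (lid (222,455)). The plate (rubber at row 342) touches it, and the pin heads (145,203) and (293,203) stand out behind the carriage, so the springs are squeezed. I'll estimate by how much.

```bash
python3 - <<'E'
from h import *
for z in(.08,.095):
  for n,a,b,h in [('w5',(160+610/1.214,88/1.212),(160+606/1.214,180/1.212),(160+560/1.214,81/1.212)),('w7',(180+220/2.07,227/2.07),(180+220/2.07,347/2.07),(180+145/2.07,203/2.07))]:
    c=load(n);P=[plane(c,p,z)[1] for p in(a,b,h)]
    print(z,n,'rear-front',round((P[0]-P[1])*1e3,1),'head-rear',round((P[2]-P[0])*1e3,1))
c5,c7=load('w5'),load('w7')
f5=c5['frame'];f7=c7['frame']
# springs gap column profile (grey) between carriage front and plate
g=lambda f,u,v0,v1:cv2.cvtColor(f,cv2.COLOR_BGR2GRAY)[v0:v1,u-2:u+3].mean(1).astype(int).tolist()
print('5',g(f5,285,95,155));print('7',g(f7,285,100,175))
E
```

```text
0.08 w5 rear-front 68.9 head-rear 2.5
0.08 w7 rear-front 51.1 head-rear 12.4
0.095 w5 rear-front 65.2 head-rear 2.3
0.095 w7 rear-front 48.6 head-rear 11.8
5 [155, 154, 155, 156, 155, 155, 154, 155, 156, 154, 147, 138, 128, 115, 89, 60, 65, 143, 169, 169, 169, 168, 170, 170, 170, 170, 140, 125, 93, 86, 85, 86, 83, 75, 73, 78, 93, 98, 100, 99, 98, 97, 94, 91, 85, 76, 31, 14, 16, 14, 13, 16, 77, 171, 174, 175, 174, 168, 127, 98]
7 [146, 138, 140, 143, 149, 147, 144, 111, 75, 102, 120, 129, 136, 145, 148, 147, 147, 147, 146, 146, 148, 148, 147, 147, 148, 84, 71, 70, 70, 71, 72, 70, 70, 71, 71, 70, 69, 70, 71, 68, 64, 61, 61, 65, 83, 82, 81, 77, 69, 70, 68, 69, 71, 96, 156, 179, 202, 199, 185, 116, 86, 82, 66, 22, 16, 13, 15, 20, 29, 48, 47, 49, 51, 54, 53]
```

```bash
python3 - <<'E'
from h import *
R=np.array([[-.9974,-.0718],[.0718,-.9974]]);t=np.array([.5143,.1025])
vf=lambda X:(R.T@(X[:2]-t)).round(4)
for n,s,x0,cs in [('w5',1.213,160,[(551,268),(661,268),(606,214),(606,326)]),('w7',2.07,180,[(138,450),(307,450),(222,372),(222,536)])]:
    c=load(n);P=[plane(c,(x0+u/s-.5,v/s-.5),.148) for u,v in cs]
    print(n,(P[0]+P[1])/2,(P[2]+P[3])/2,np.hypot(*(P[0]-P[1])[:2]),np.hypot(*(P[2]-P[3])[:2]),'v',vf((P[2]+P[3])/2))
    print([ (vf(plane(c,p,.108))).tolist() for p in ([(160+530/s,262/s),(160+677/s,262/s)] if n=='w5' else [(180+113/s,428/s),(180+323/s,428/s)])])
E
```

```text
w5 [0.7984127  0.04033422 0.148     ] [0.7945367  0.03753523 0.148     ] 0.10099141828359896 0.07881979188340243 v [-0.2842  0.0447]
[[-0.2642, 0.0503], [-0.4266, 0.0488]]
w7 [0.50790335 0.05081421 0.148     ] [0.50751755 0.04824733 0.148     ] 0.06074179530932691 0.061873084620143015 v [0.0029 0.0546]
[[0.0467, 0.0546], [-0.0407, 0.0555]]
```

Call:
{"name": "arm_command", "arguments": {"moves": [{"delta_pos": [0.04,-0.003,0],"rot": [0,0,0]},{"delta_pos": [0.08,-0.006,0],"rot": [0,0,0]},{"delta_pos": [0.08,-0.006,0],"rot": [0,0,0]},{"delta_pos": [0.08,-0.006,0],"rot": [0,0,0]}]}}

```text
t: 14.4
ee_pos: [0.5015, 0.1299, 0.2539]
eef_rot: [[0.076, 0.997, -0.0], [0.997, -0.076, -0.0], [-0.0, -0.0, -1.0]]
wrist_force: [-1.3, 0.1, -0.5]
finger_gap: 0.091
gripper_force: 0.0
```

```bash
python3 -c "
from h import *
print(tcp())
save('wrist','w8')
a=load('w7')['frame'][60:180,200:360];b=load('w8')['frame'][130:290,200:360]
cv2.imwrite('pics/v8.png',np.hstack([cv2.resize(a,(400,300),interpolation=3),cv2.resize(b,(400,400),interpolation=3)[:300]]) )
cv2.imwrite('pics/v8.png',np.hstack([cv2.copyMakeBorder(cv2.resize(a,(400,300),interpolation=3),0,100,0,0,0),cv2.resize(b,(400,400),interpolation=3)]) )
"
```

```text
(array([0.5015, 0.1299, 0.2539]), np.float64(-4.39), array([-1.3,  0.1, -0.5]), 0.0, 0.091, 14.4)
```

View pics/v8.png

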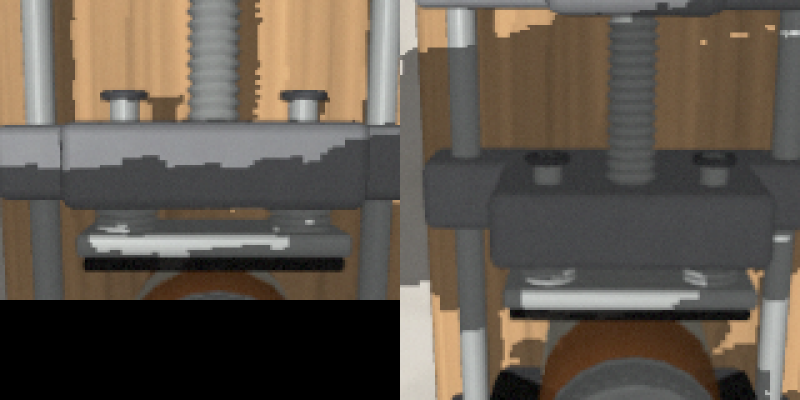

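```bash
python3 - <<'E'
from h import *
a=.0803;R=np.array([[-np.cos(a),-np.sin(a)],[np.sin(a),-np.cos(a)]]);t=np.array([.5143,.1025])-R@np.array([0,0])
t=np.array([.5143,.1025])+np.array([-.0029,0])
vf=lambda X:np.r_[R.T@(X[:2]-t),X[2]].round(4)
A=load('w7');B=load('w8')
p=lambda u,v:(200+u/2.5-.3,60+v/2.5-.3);q=lambda u,v:(200+(u-400)/2.5-.3,130+v/2.5-.3)
for n,x,y in [('stripL',(85,270),(510,319)),('stripR',(343,268),(750,318)),('stripTopL',(85,258),(510,309)),('plateRearL',(80,228),(507,283)),('pinL',(125,96),(547,158)),('pinR',(304,96),(714,158)),('carFrontL',(64,205),(492,265)),('carFrontR',(366,205),(771,265)),('carRearL',(64,128),(492,197)),('carRearR',(366,126),(771,193))]:
    X,e=tri((A,p(*x)),(B,q(*y)));print(n,vf(X),np.round(e,4))
for n,f in (('w7',A),('w8',B)):
    print(n,[cv2.cvtColor(f['frame'],cv2.COLOR_BGR2GRAY)[v,270:300].mean().round().astype(int).item() for v in range(100,290)])
E
```

```text
stripL [0.0433 0.0214 0.1054] [0.0001 0.0001]
stripR [-0.0438  0.0208  0.1052] [0.0002 0.0002]
stripTopL [0.0431 0.0173 0.1058] [0.0001 0.0001]
plateRearL [0.0442 0.0073 0.1057] [0.0001 0.0001]
pinL [ 0.0298 -0.0353  0.0912] [0.0002 0.0002]
pinR [-0.0305 -0.0353  0.0901] [0.0002 0.0002]
carFrontL [ 0.049  -0.0004  0.1081] [0. 0.]
carFrontR [-0.0501 -0.0002  0.1065] [0.0001 0.0001]
carRearL [ 0.0484 -0.0248  0.1062] [0. 0.]
carRearR [-0.0496 -0.0254  0.1017] [0.0003 0.0003]
w7 [122, 120, 122, 126, 131, 130, 127, 108, 83, 101, 120, 127, 138, 145, 148, 148, 148, 148, 148, 148, 148, 148, 147, 148, 148, 133, 103, 75, 71, 71, 70, 70, 71, 71, 70, 70, 70, 71, 70, 68, 64, 62, 60, 69, 87, 84, 84, 78, 70, 70, 70, 70, 71, 96, 155, 179, 203, 198, 178, 132, 101, 97, 78, 23, 17, 16, 15, 16, 30, 50, 49, 49, 51, 52, 53, 55, 59, 68, 72, 72, 73, 75, 79, 88, 92, 93, 93, 93, 92, 92, 92, 91, 91, 91, 91, 91, 92, 91, 91, 91, 91, 91, 92, 92, 92, 92, 92, 92, 92, 91, 90, 90, 90, 89, 89, 89, 89, 89, 90, 90, 90, 91, 91, 92, 92, 91, 91, 92, 92, 91, 92, 91, 91, 90, 89, 90, 89, 89, 88, 88, 87, 88, 89, 88, 88, 88, 8
[... 309 characters left out ...]
 149, 149, 148, 148, 147, 147, 146, 146, 144, 138, 130, 123, 116, 101, 72, 76, 100, 103, 89, 84, 84, 85, 88, 88, 84, 84, 85, 88, 88, 84, 84, 86, 88, 88, 84, 83, 86, 88, 87, 83, 83, 87, 88, 87, 83, 84, 87, 88, 85, 83, 84, 88, 87, 85, 82, 84, 87, 86, 83, 82, 85, 87, 85, 82, 83, 86, 86, 83, 75, 71, 74, 72, 69, 70, 73, 74, 72, 68, 72, 75, 73, 69, 64, 58, 57, 57, 60, 66, 70, 71, 72, 72, 73, 73, 73, 73, 73, 72, 73, 73, 72, 72, 73, 72, 72, 73, 73, 72, 73, 72, 73, 73, 72, 72, 68, 66, 69, 73, 74, 74, 73, 74, 73, 74, 92, 135, 174, 192, 198, 194, 187, 175, 131, 42, 24, 20, 20, 39, 52, 52, 51, 52, 53, 54, 54, 55, 57, 58, 59, 60, 61, 63, 68, 74, 74, 72, 73, 74, 74, 75, 75, 75, 77, 83, 88, 90, 91, 93, 93]
```

Triangulation shows the gap behind the plate is 7.6 mm of the free 14 mm, so the springs are squeezed about 6.4 mm, roughly half. The crank angle gives 50.5 mm, which agrees, and the jar is seated. Next I'll loosen the lid.

Call:
{"name": "arm_command", "arguments": {"moves": [{"delta_pos": [-0.045,0.007,0],"rot": [0,0,0]},{"delta_pos": [-0.0807,0.0127,0],"rot": [0,0,0]},{"delta_pos": [-0.0807,0.0127,0.035],"rot": [0,0,0]},{"delta_pos": [-0.0807,0.0127,0.07],"rot": [0,0,0]},{"delta_pos": [-0.0807,0.0127,0.1],"rot": [0,0,0]}]}}

```text
t: 14.95
ee_pos: [0.5077, 0.0453, 0.1528]
eef_rot: [[0.082, 0.997, -0.0], [0.997, -0.082, -0.0], [-0.0, -0.0, -1.0]]
wrist_force: [0.3, 1.0, -0.2]
finger_gap: 0.0915
gripper_force: 0.0
```

Call:
{"name": "arm_command", "arguments": {"moves": [{"delta_pos": [0,0,0],"rot": [0,0,0]},{"delta_pos": [0,0,0],"rot": [0,0,0]}]}}

```text
t: 15.15
ee_pos: [0.5083, 0.0461, 0.1546]
eef_rot: [[0.081, 0.997, -0.0], [0.997, -0.081, -0.0], [-0.0, -0.0, -1.0]]
wrist_force: [0.2, -0.1, 0.5]
finger_gap: 0.0914
gripper_force: 0.0
```

Call:
{"name": "arm_command", "arguments": {"moves": [{"delta_pos": [0.002,0,0],"rot": [0,0,0]},{"delta_pos": [0.002,0,0],"rot": [0,0,0]},{"delta_pos": [0.002,0,0],"rot": [0,0,0]},{"delta_pos": [0.002,0,0],"rot": [0,0,0]},{"delta_pos": [0.002,0,0],"rot": [0,0,0]}], "claw": 0.05, "grip_force": 45}}

```text
t: 15.65
ee_pos: [0.5086, 0.0487, 0.1547]
eef_rot: [[0.08, 0.997, 0.001], [0.997, -0.08, 0.0], [0.0, 0.001, -1.0]]
wrist_force: [0.1, 1.7, 2.9]
finger_gap: 0.0612
gripper_force: 45.0
```

Call:
{"name": "arm_command", "arguments": {"moves": [{"delta_pos": [0,0,0],"rot": [0,0,0]},{"delta_pos": [0,0,0],"rot": [0,0,0]}]}}

```text
t: 15.85
ee_pos: [0.5086, 0.0487, 0.1546]
eef_rot: [[0.08, 0.997, 0.001], [0.997, -0.08, 0.0], [0.0, 0.001, -1.0]]
wrist_force: [-1.1, -0.5, 5.4]
finger_gap: 0.0609
gripper_force: 45.0
```

```bash
python3 -c "
from h import *
print(tcp(),robot.state()['moment'])"
```

```text
(array([0.5086, 0.0487, 0.1546]), np.float64(-4.61), array([-1.1, -0.5,  5.4]), 45.00224769115448, 0.0609, 15.85) [-0.02600307  0.15497254 -0.00364313]
```

Call:
{"name": "arm_command", "arguments": {"moves": [{"delta_pos": [0,0,0],"rot": [0,0,-4]},{"delta_pos": [0,0,0],"rot": [0,0,-10]},{"delta_pos": [0,0,0],"rot": [0,0,-16]},{"delta_pos": [0,0,0],"rot": [0,0,-22]},{"delta_pos": [0,0,0],"rot": [0,0,-28]}]}}

```text
t: 16.35
ee_pos: [0.5078, 0.0486, 0.1546]
eef_rot: [[-0.4, 0.916, -0.001], [0.916, 0.4, 0.0], [0.0, -0.001, -1.0]]
wrist_force: [-4.5, -0.7, 8.2]
finger_gap: 0.0613
gripper_force: 45.0
```

```bash
python3 -c "
from h import *
print(tcp(),robot.state()['moment'])"
```

```text
(array([0.5078, 0.0486, 0.1546]), np.float64(23.58), array([-4.5, -0.7,  8.2]), 45.000606179237366, 0.0613, 16.35) [-0.20700812  0.6142057  -0.29183097]
```

Call:
{"name": "arm_command", "arguments": {"moves": [{"delta_pos": [0,0,0],"rot": [0,0,-6]},{"delta_pos": [0,0,0],"rot": [0,0,-12]},{"delta_pos": [0,0,0],"rot": [0,0,-18]},{"delta_pos": [0,0,0],"rot": [0,0,-24]},{"delta_pos": [0,0,0],"rot": [0,0,-27]}]}}

```text
t: 16.85
ee_pos: [0.5072, 0.0482, 0.1546]
eef_rot: [[-0.772, 0.635, -0.002], [0.635, 0.772, -0.001], [0.001, -0.002, -1.0]]
wrist_force: [-6.1, -3.4, 10.1]
finger_gap: 0.0609
gripper_force: 45.0
```

```bash
python3 -c "
from h import *
print(tcp(),robot.state()['moment']);capture('top');capture('top');print(tcp(),robot.state()['moment'])"
```

```text
(array([0.5072, 0.0482, 0.1546]), np.float64(50.55), array([-6.1, -3.4, 10.1]), 45.00251054763794, 0.0609, 16.85) [-0.487469    0.97404436 -0.36209777]
(array([0.5073, 0.0482, 0.1546]), np.float64(50.48), array([-5.8, -2.4,  9.3]), 45.0023478269577, 0.0612, 16.95) [-0.37825225  0.94360757  0.34996663]
```

Call:
{"name": "arm_command", "arguments": {"moves": [{"delta_pos": [0,0,0],"rot": [0,0,0]},{"delta_pos": [0,0,0],"rot": [0,0,0]},{"delta_pos": [0,0,0],"rot": [0,0,0]},{"delta_pos": [0,0,-0.03],"rot": [0,0,0]},{"delta_pos": [0,0,-0.07],"rot": [0,0,0]}], "claw": 0.0915}}

```text
t: 17.45
ee_pos: [0.5071, 0.0488, 0.2229]
eef_rot: [[-0.77, 0.638, -0.005], [0.638, 0.77, 0.0], [0.004, -0.003, -1.0]]
wrist_force: [1.8, 0.1, -0.8]
finger_gap: 0.0907
gripper_force: 0.0
```

Call:
{"name": "arm_command", "arguments": {"moves": [{"delta_pos": [0,0,-0.03],"rot": [0,0,6]},{"delta_pos": [0,0,-0.03],"rot": [0,0,14]},{"delta_pos": [0,0,-0.03],"rot": [0,0,22]},{"delta_pos": [0,0,-0.03],"rot": [0,0,28]},{"delta_pos": [0,0,-0.03],"rot": [0,0,28]}]}}

```text
t: 17.95
ee_pos: [0.5083, 0.0487, 0.2539]
eef_rot: [[-0.38, 0.925, -0.0], [0.925, 0.38, 0.0], [0.0, -0.0, -1.0]]
wrist_force: [0.8, -0.6, 0.5]
finger_gap: 0.0917
gripper_force: 0.0
```

```bash
cat > m5.py <<'E'
from h import *
print(tcp())
save('wrist','w9')
def lid(n,ctr):
    c=load(n);g=np.linspace(-.031,.031,161);X,Y=np.meshgrid(g,g)
    P=np.stack([ctr[0]+X,ctr[1]+Y,np.full_like(X,.148)],-1)
    uv=proj(c,P).reshape(161,161,2).astype(np.float32)
    return cv2.remap(cv2.cvtColor(c['frame'],cv2.COLOR_BGR2GRAY),uv[...,0],uv[...,1],cv2.INTER_CUBIC)
def pol(im):
    p=cv2.warpPolar(im.astype(np.float32),(60,360),(80,80),72,cv2.INTER_LINEAR)[:,8:56]
    return p-cv2.GaussianBlur(p,(0,0),6)
for c9 in [(.5077,.0485),(.5077,.0470),(.507,.0495)]:
    a=pol(lid('w7',(.5077,.0485)));b=pol(lid('w9',c9))
    s=[(a*np.roll(b,-k,0)).sum() for k in range(-100,101)];s=np.array(s)/np.sqrt((a*a).sum()*(b*b).sum())
    o=np.argsort(-s)[:5];print([(int(i)-100,round(float(s[i]),2)) for i in o])
E
python3 m5.py
```

```text
(array([0.5083, 0.0487, 0.2539]), np.float64(22.34), array([ 0.8, -0.6,  0.5]), 0.0, 0.0917, 17.95)
[(-4, 0.08), (-3, 0.08), (-5, 0.08), (-15, 0.08), (-16, 0.08)]
[(-31, 0.08), (-32, 0.08), (-33, 0.07), (-30, 0.07), (-34, 0.06)]
[(56, 0.06), (55, 0.06), (57, 0.06), (54, 0.06), (58, 0.06)]
```

```bash
cat > m6.py <<'E'
from m5 import lid
from h import *
for n in ('w5','w7','w9'):
    im=lid(n,(.5077,.0485 if n!='w5' else .0500)).astype(np.float32)
    im=cv2.GaussianBlur(im,(0,0),1.2);im-=cv2.GaussianBlur(im,(0,0),6)
    gx,gy=cv2.Sobel(im,5,1,0),cv2.Sobel(im,5,0,1)
    yy,xx=np.mgrid[-80:81,-80:81];r=np.hypot(xx,yy)
    for lo,hi in((0,45),(0,52)):
        m=(r>=lo)&(r<hi)&(np.hypot(gx,gy)<np.percentile(np.hypot(gx,gy)[r<hi],95))
        J=[(gx*gx)[m].sum(),(gx*gy)[m].sum(),(gy*gy)[m].sum()]
        print(n,hi,'line dir deg',round(float(np.degrees(.5*np.arctan2(2*J[1],J[0]-J[2]))+90)%180,1),'coh',round(float(np.hypot(J[0]-J[2],2*J[1])/(J[0]+J[2])),2))
E
sed -i 's/^save/#save/' m5.py; python3 m6.py | grep w
```

```text
w5 45 line dir deg 13.2 coh 0.31
w5 52 line dir deg 12.2 coh 0.33
w7 45 line dir deg 6.6 coh 0.26
w7 52 line dir deg 7.9 coh 0.27
w9 45 line dir deg 68.2 coh 0.21
w9 52 line dir deg 67.1 coh 0.23
```

The lid's brush lines turned from about 7° to 67°, which fits the 55° turn within the noise. The resisting moment was about 0.35 N m, as expected for the lid. The gripper is clear, so I'm handing in.

```bash
python3 -c "
from station import robot
print(robot.close_job())"
```

```text
the job is handed in; nothing more can be done
None
```

The job is handed in: the jar is clamped in the V with its springs about half squeezed (~6 mm) and the lid loosened about 55° and still on. I didn't separately check that the jar itself stayed still during the turn, and I viewed 12 pictures, over the limit of 10.

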